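Check the oil of the press pump with its dipstick

ROBOT

A 6-joint arm with a two-finger parallel gripper is mounted at the origin on the work surface. World frame = base frame: x ahead of the robot, y to its left, z up, the work surface at z = 0. Lengths are in m, angles in rad, forces in N, time in s.
With the tool pointing down it reaches from about 0.35 to 0.975 m from the base axis. Payload 4.9 kg.
Tool frame: the origin (TCP) lies midway between the tips of the shut fingers; the grasp point (between the pads) lies 19 mm behind it; z points along the fingers, y is the line along which they close (so a half turn about z gives the same grasp; the last joint's range is limited). The gripper opens to 85 mm and grips with 20 to 120 N. Pads are 22 mm wide; open, the fingers measure 114 mm over their backs; the gripper's body (76 mm by 85 mm) begins 54 mm behind the grasp point. The pads swing forward as they close: fully open they stand 13 mm farther back than shut.
Start: joints at [-1.299, 0.053, 1.613, -0, 1.476, -0.119], TCP at [0.238, -0.578, 0.231] pointing down, gripper open.
Joint ranges: [-3.01, 3.01], [-1.01, 2.22], [0.06, 2.58], [-1.02, 4.17], [0.09, 2.62], [-3.14, 3.14]. Speed limits (rad/s): [2.57, 2.57, 3.14, 3.14, 3.14, 3.14].

INTERFACE

Orientations are given as a rotation vector (axis times angle).
In Python, from station import ctrl gives the robot as it stands.
- The arm moves only by the shell command python3 -m handwheel 'ROWS' [FORCE]. ROWS is JSON, a list of rows, each an object with "gripper": the gripper command: -1 is fully open, 1 is shut, values between are in proportion; "offset": the shift along the tool's x, y, z in mm, a list of three; "rotation": the turn, a rotation vector about the tool's x, y, z in rad, a list of three. A call has exactly 8 rows; each row is the pose to reach, as a shift and turn from the pose commanded when the call began, along the tool's axes at that moment; what a row does not reach only later rows make up. A row lasts 1/8 s, in which the tool goes at most 62.5 mm and 10.7 degrees, less where a joint would pass 70% of its speed; a pose out of reach is approached as far as the arm can. A call with a gripper value outside its range is refused whole. The fingers move at their own pace and stop on an object; FORCE is the grip in N (left out, the last holds). Time passes only in rows, so rows that repeat a pose let the fingers close, or fill a call up. It gives the time, the measured TCP pose, the force, the opening and the grip force at its end, in the units of the state.
- ctrl.get_obs(): the state, without advancing time (a new reading comes with each control period).
- ctrl.get_image(name): name is "scene" or "side" or "wrist"; returns a dict with "image" (480x640x3 uint8, red, green, blue), "fovy" (degrees; the focal length in pixels is half the picture's height over the tangent of half this angle, whatever the lens; pixels are square), "cx", "cy" (the principal point, pixels), "xyz" and "attitude" of the camera in the world. Camera axes: x right, y up, looking along -z (the intrinsics and any distortion apply to the point x, -y, -z); pixel columns grow to the right and rows downward; lengths in m; the calibration is good to about 2 mm. A picture is of the moment at which its call begins. There is no depth.
- ctrl.finish_job(): hands the job in; it is judged then, once.
The state is a dict: "t": time; "q": joint angles; "dq": joint speeds; "effort": joint torques, N m; "tool_pos": TCP position; "tool_rot": TCP orientation; "contact_force": force on the tool from outside, world axes, zero at the start; "wrist_torque": the same for the moment, N m; "opening": finger opening in m; "grip_force": force on a finger pad.
Only numpy, scipy, OpenCV 4.12 (cv2) and the standard library are available. Lean on these libraries where they do the work, as an engineer would, in place of code of your own. Each camera call takes 0.05 s, during which the arm holds its last target. There are 200 camera calls.

TASK

Clear the lid of the press's hydraulic pump with the wooden scraper block, not with the fingers: sweep the four brass offcuts off its front edge into the scrap tray, and set the scraper down on the bench. Then take the dipstick from its sloping rest, lower it upright into the dipstick tube on the lid until its collar sits on the rim, draw it right out again and hold it level with its tip under the middle of the bench magnifier's lens, about a hand's breadth below the glass, so that the marks can be read; finish while holding it there, still and clear of everything. Leave the other things on the bench where they are.

Things in the scene. Friction and masses are not known exactly. Their poses are not given: they have to be found in the camera images.
- pump: Grey hydraulic pump fixed on the bench: tank with a flat lid, 180 (x) by 280 (y) mm, its top 108 mm above the bench; origin on the bench under the lid's middle, x to the rear, away from the tray. On the lid: the dipstick tube (see tube_mouth) and a black filter cap, 42 mm across, 20 high, at x 45, y -113 mm. Valve block, gauge (up to 160 mm high) and motor lie behind it, x 90 to 290 mm.
- tube_mouth (a point): Middle of the open rim of the steel dipstick tube: upright, 25 mm outside, bore 15 mm, standing 42 mm above the lid at the lid's x 0, y 100 mm, open down into the tank (rim 150 mm above the bench).
- lid_mid (a point): Point on the lid's top surface, at the pump's x 0, y -10 mm: middle of the strip where the offcuts lie. They all lie within 60 mm of it along the pump's x and within 50 mm along its y.
- tray: Aluminium scrap tray fixed on the bench against the tank's front, below the lid's front edge: 115 by 220 mm, 35 mm high, walls 3 mm, open on top; origin under its middle, axes as the pump's.
- offcut_a: Brass blanking offcut, L-shaped, about 24 by 17 by 6 mm, 16 g, loose on the lid; origin on its underside.
- offcut_b: Brass blanking offcut, L-shaped, about 20 by 17 by 6 mm, loose on the lid; origin on its underside.
- offcut_c: Brass blanking offcut, L-shaped, about 22 by 17 by 5 mm, loose on the lid; origin on its underside.
- offcut_d: Brass blanking offcut, L-shaped, about 18 by 19 by 6 mm, loose on the lid; origin on its underside.
- scraper: Scraper block of pale wood with a steel foot, standing on the bench on its foot: 24 mm thick (x), 120 mm wide (y), 70 mm high, about 170 g; origin in the middle of its underside. The wood (grasp it across its thickness) runs from 12 to 70 mm above the foot; the foot is 18 mm thick.
- rest: Dark steel tool rest fixed on the bench: base plate 130 by 75 mm and a V-shaped channel, open above, sloping at 45 degrees down towards its +x, in which the dipstick lies; origin under the middle of the base. The dipstick lifts straight up out of it.
- dipstick: Steel dipstick, 85 g: rod 8 mm thick, 110 mm long; stop collar 27 mm across, 8 mm thick; above it a ribbed black handle 16 mm thick, 66 mm long. Origin on the axis at the collar's underside, which comes to rest on the tube's rim; z runs along the axis from tip to handle. In the rest it slopes at 45 degrees, handle up towards the rest's -x, collar against the channel's upper end.
- tip (a point): Lower end of the dipstick's rod, 110 mm from the collar's underside. The two engraved marks are 15 and 35 mm above it.
- grip (a point): Middle of the dipstick's handle, on its axis, 42 mm above the collar's underside.
- magnifier: Bench magnifier fixed on the bench: black ring, 116 mm across and 20 mm thick, held level by a gooseneck from a heavy foot; origin on the bench under the middle of the lens. The gooseneck leaves the ring towards its own -y and rises to 380 mm; the foot (140 mm across) stands at its x 80, y -190 mm.
- lens (a point): Middle of the underside of the magnifier's ring, 330 mm above the bench, facing down.
- doming_block: Bystander: brass doming block, a 45 mm cube.
- bench_block: Bystander: flat square steel block, 70 by 70 by 18 mm.
- chasing_hammer: Bystander: hammer 240 mm long, lying.
- screwdriver: Bystander: screwdriver with a wooden handle, 190 mm long, lying.
- pin_jar: Bystander: glass jar with a steel lid, 60 mm across, 85 mm high.
- cork: Bystander: cork standing on end, 25 mm across, 42 mm high.
- wax_block: Bystander: yellow wax block, 55 by 75 by 28 mm.

How it is judged:
By the outcome, as a careful person would: the job done as asked, in the order asked, and still so for the second after the job is handed in, while the arm keeps its last pose, push and grip.
It also fails if it takes over 72 s, if anything falls off the work surface, if the arm or the gripper's body presses on something with over 40 N, if the wrist force passes 120 N, or if a joint passes its speed limit or range.

## Working session

There is one attempt and no reset: what is moved stays moved. The work goes in short steps, Python scripts to look and compute and a shell command to move; the robot and the scene stay as the last step left them, time stands still between calls to the robot, and variables do not carry over. Pictures are saved under pics/ and viewed, at most 10 in all, crops included, and the job is handed in when it is done.

```bash
ls; mkdir -p pics
cat > h.py <<'E'
import numpy as np, cv2
from scipy.spatial.transform import Rotation as R
from station import ctrl
E
python3 - <<'E'
from h import *
for n in ["scene","side","wrist"]:
    d=ctrl.get_image(n); cv2.imwrite(f"pics/{n}0.png",d["image"][:,:,::-1])
    print(n,{k:v for k,v in d.items() if k!="image"})
print(ctrl.get_obs())
E
```

```text
pics
scene {'fovy': 56.040469783849446, 'cx': 320.7020140536013, 'cy': 235.78273515324676, 'xyz': array([ 1.02727146, -0.45213816,  1.07564073]), 'attitude': array([0.61973171, 0.27249446, 0.83832053])}
side {'fovy': 57.25013407455066, 'cx': 316.7769401056695, 'cy': 241.48611074254802, 'xyz': array([0.2937423 , 1.10745273, 0.92463946]), 'attitude': array([ 0.14305186, -1.44039523, -2.62860357])}
wrist {'fovy': 64.42210889373905, 'cx': 318.30352542771607, 'cy': 236.48542608194487, 'xyz': array([ 0.30847325, -0.5468749 ,  0.37411165]), 'attitude': array([-0.26597021,  0.18101587, -1.17076688])}
{'t': 0.15, 'q': array([-1.29898405e+00,  5.32195645e-02,  1.61396321e+00, -1.63207558e-05,
        1.47599658e+00, -1.19014036e-01]), 'dq': array([-1.77158556e-03, -1.01509110e-03, -2.52061781e-03, -4.31208959e-04,
       -8.25792400e-05,  7.54456557e-04]), 'effort': array([ 7.89746355e-04, -3.94241023e+01, -3.70722306e+01, -6.99793350e-05,
        4.69549719e-03, -2.90623495e-05]), 'tool_pos': array([ 0.23795383, -0.57741169,  0.23034573]), 'tool_rot': array([-3.08024916e+00, -6.09704285e-01,  2.15567130e-04]), 'contact_force': array([-0.06761948,  0.2424349 ,  0.06876183]), 'wrist_torque': array([-0.00542649, -0.00452801, -0.039199  ]), 'grip_force': 0.0, 'opening': 0.08567896420049635}
```

View pics/scene0.png

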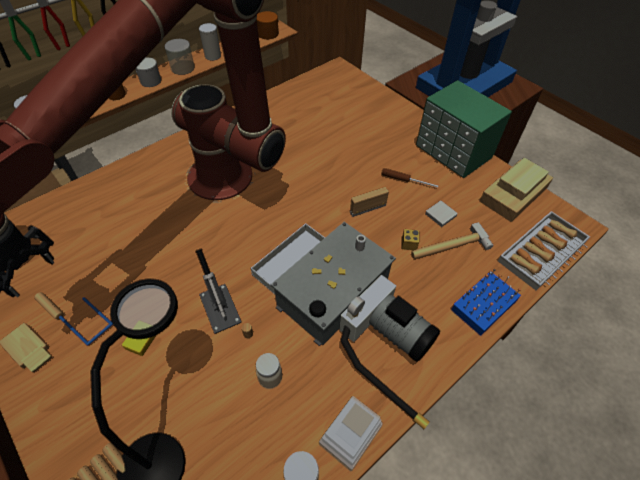

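View pics/side0.png

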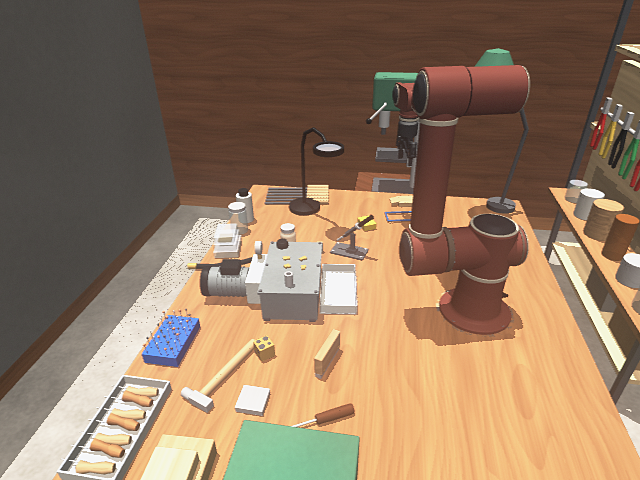

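The scene view shows the pump at about (335,275) with offcuts at about (330,270). The tray is at (290,255), the tube at (361,242), the scraper at (369,201), the rest and dipstick at (215,290), and the lens ring at (144,307). The side view shows the scraper at (328,353), the tube at (289,280) and the ring at (328,149). I'll enlarge both.

```bash
cat >> h.py <<'E'
def cam(n,d=None):
    d=d or ctrl.get_image(n); f=240/np.tan(np.radians(d["fovy"])/2)
    return d["image"],f,d["cx"],d["cy"],np.array(d["xyz"]),R.from_rotvec(d["attitude"])
def ray(c,u,v):
    _,f,cx,cy,p,r=c
    k=r.apply([(u-cx)/f,-(v-cy)/f,-1]); return p,k/np.linalg.norm(k)
def onz(c,u,v,z):
    p,k=ray(c,u,v); return p+k*(z-p[2])/k[2]
def proj(c,X):
    _,f,cx,cy,p,r=c; q=r.inv().apply(np.array(X)-p); return np.array([cx+f*q[...,0]/-q[...,2],cy-f*q[...,1]/-q[...,2]]).T
def tri(rays):
    A=sum(np.eye(3)-np.outer(k,k) for p,k in rays); b=sum((np.eye(3)-np.outer(k,k))@p for p,k in rays)
    return np.linalg.solve(A,b)
E
python3 - <<'E'
from h import *
i=cv2.imread("pics/scene0.png")[175:345,190:450]; cv2.imwrite("pics/c1.png",cv2.resize(i,None,fx=3,fy=3,interpolation=cv2.INTER_CUBIC))
i=cv2.imread("pics/side0.png")[205:385,200:400]; cv2.imwrite("pics/c2.png",cv2.resize(i,None,fx=3.3,fy=3.3,interpolation=cv2.INTER_CUBIC))
E
```

```text
(no output)
```

View pics/c1.png

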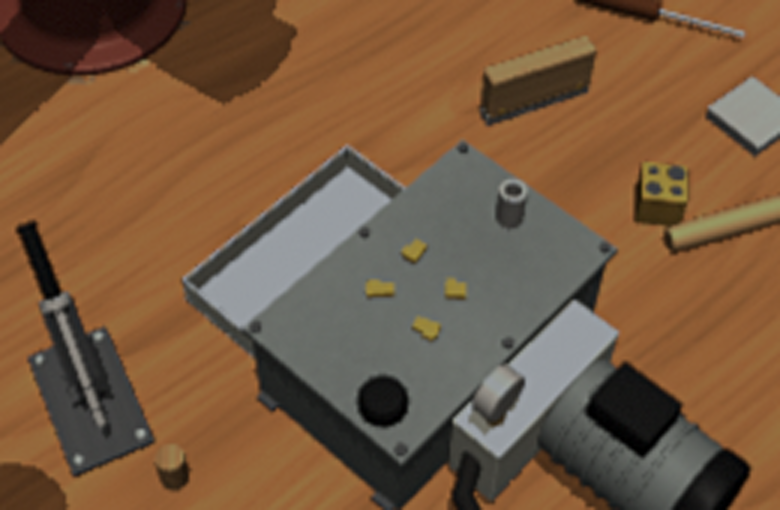

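View pics/c2.png

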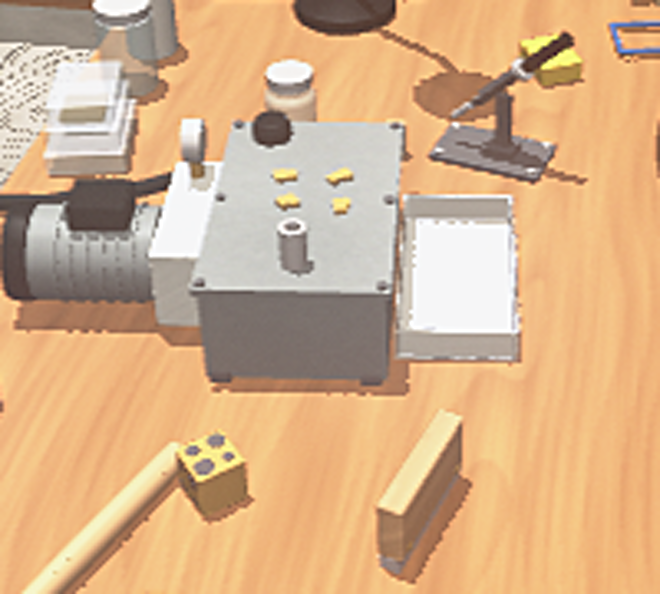

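Crop 1 (scene ×3) shows the lid corners at (463,140), (618,250), (400,466) and (252,330), and the tube rim at (513,188). The scraper top spans (484,78)–(594,44), and the dipstick runs from handle end (27,228) to tip (103,425). Crop 2 (side ×3.3) shows the same features, with the tube rim at (293,229) and the scraper top from (378,512) to (462,415).

Run:
```python
from h import *
np.set_printoptions(precision=4,suppress=True)
S=cam("scene");D=cam("side")
s=lambda u,v:(u/3+190-.33,v/3+175-.33); d=lambda u,v:(u/3.3+200-.35,v/3.3+205-.35)
L1=np.array([onz(S,*s(*p),.108) for p in [(463,140),(618,250),(400,468),(252,330)]])
L2=np.array([onz(D,*d(*p),.108) for p in [(397,292),(190,290),(235,122),(402,122)]])
for L in (L1,L2):
    print(L[:,:2].tolist(),"mid",L.mean(0),[np.linalg.norm(L[i]-L[i-1]) for i in range(4)], "yaw",np.degrees(np.arctan2(*(L[0]-L[3])[[1,0]]))-90)
print("tube",onz(S,*s(513,187),.15),onz(D,*d(293,229),.15))
# scraper top face corners
T1=np.array([onz(S,*s(*p),.07) for p in [(484,72),(489,85),(594,50),(588,38)]])
T2=np.array([onz(D,*d(*p),.07) for p in [(378,511),(404,518),(462,416),(441,410)]])
print("scr",T1,T2,T1.mean(0),T2.mean(0))
# dipstick pts by two views
print("handle end",tri([ray(S,*s(27,228)),ray(D,*d(569,40))]))
print("collar",tri([ray(S,*s(57,301)),ray(D,*d(523,69))]))
print("tip",tri([ray(S,*s(104,428)),ray(D,*d(455,116))]))
# rest base
print("rest",[onz(S,*s(*p),.006)[:2] for p in [(32,358),(102,330),(154,437),(77,474)]])
# ring: black ring ellipse centre
for n,c in(("scene",S),("side",D)):
    print(n)
off=[onz(S,*s(*p),.112)[:2] for p in [(414,250),(379,289),(455,288),(427,327)]]
print("off",off,[onz(D,*d(*p),.112)[:2] for p in [(341,205),(340,176),(287,201),(285,175)]])
print("ring",tri([ray(S,144,307),ray(D,328.5,149)]))
print("tray",[onz(S,*s(*p),.035)[:2] for p in [(184,281),(347,148)]],[onz(D,*d(*p),.035)[:2] for p in [(513,197),(519,335)]])
```

```text
[[0.47027507710754923, 0.12270343533331252], [0.6489032229477099, 0.1432899243878386], [0.6835648194469943, -0.13658860554784896], [0.5096160065317131, -0.1498364520565864]] mid [ 0.5781 -0.0051  0.108 ] [np.float64(0.27536466539201404), np.float64(0.17981050586071387), np.float64(0.28201669771636), np.float64(0.17445255788252165)] yaw 8.2138666329121
[[0.4660959774749637, 0.12040937788619666], [0.6486201327658967, 0.14516407641590656], [0.6800607295438413, -0.13122313630823346], [0.5063886237640922, -0.15651052617487826]] mid [ 0.5753 -0.0055  0.108 ] [np.float64(0.2798358994306766), np.float64(0.18419517464897242), np.float64(0.278169736821194), np.float64(0.1755034256424645)] yaw 8.278605347158077
tube [0.561  0.0957 0.15  ] [0.5633 0.0979 0.15  ]
scr [[0.3964 0.2208 0.07  ]
 [0.4124 0.2128 0.07  ]
 [0.4458 0.3276 0.07  ]
 [0.4301 0.3349 0.07  ]] [[0.4455 0.3388 0.07  ]
 [0.4245 0.3426 0.07  ]
 [0.3944 0.2262 0.07  ]
 [0.4126 0.2218 0.07  ]] [0.4212 0.274  0.07  ] [0.4192 0.2824 0.07  ]
handle end [ 0.3421 -0.2515  0.166 ]
collar [ 0.3898 -0.2613  0.121 ]
tip [ 0.468  -0.2827  0.039 ]
rest [array([ 0.3513, -0.288 ]), array([ 0.3668, -0.2234]), array([ 0.4875, -0.2482]), array([ 0.4743, -0.3181])]
scene
side
off [array([0.5369, 0.0048]), array([ 0.5483, -0.0444]), array([0.5889, 0.0058]), array([ 0.6027, -0.0379])] [array([0.5395, 0.0041]), array([ 0.55  , -0.0437]), array([0.5923, 0.0053]), array([ 0.6042, -0.0375])]
ring [ 0.5213 -0.4317  0.3399]
tray [array([ 0.3885, -0.1434]), array([0.3623, 0.0708])] [array([ 0.3863, -0.1412]), array([0.3597, 0.077 ])]
```

```bash
cat >> h.py <<'E'
def down(deg,tilt=0):
    """tool down, y at angle deg; tilt = deg turn about tool y"""
    a=np.radians(deg); y=np.array([np.cos(a),np.sin(a),0]); z=np.array([0,0,-1.])
    return R.from_matrix(np.c_[np.cross(y,z),y,z])*R.from_rotvec([0,np.radians(tilt),0])
def goto(p,r,base=None):
    """offset mm and rotvec from the present (or base) pose"""
    if base is None:
        o=ctrl.get_obs(); base=(o["tool_pos"],R.from_rotvec(o["tool_rot"]))
    print("offset",(base[1].inv().apply(np.array(p)-base[0])*1000).round(1).tolist(),"rot",(base[1].inv()*r).as_rotvec().round(3).tolist())
    return p,r
E
python3 - <<'E'
from h import *
goto([.46,-.08,.30],down(-15.7))
goto([.42,.278,.20],down(-15.7))
goto([.42,.278,.20],down(-15.7),([.46,-.08,.30],down(-15.7)))
S=cam("scene"); print(onz(S,155,455,.03), ctrl.get_obs()["q"])
E
```

```text
offset [394.8, -375.6, -68.9] rot [-0.001, -0.001, -0.906]
offset [494.2, -721.7, 31.5] rot [-0.001, -0.001, -0.906]
offset [333.8, -135.4, 100.0] rot [0.0, 0.0, 0.0]
[ 0.6443712  -0.57017984  0.03      ] [-1.29900434e+00  5.29732954e-02  1.61337890e+00  1.51513267e-05
  1.47604012e+00 -1.18989260e-01]
```

```bash
python3 -m handwheel '[{"gripper":-1,"offset":[45,-40,-50],"rotation":[0,0,-0.1]},{"gripper":-1,"offset":[90,-82,-70],"rotation":[0,0,-0.25]},{"gripper":-1,"offset":[135,-125,-70],"rotation":[0,0,-0.4]},{"gripper":-1,"offset":[180,-170,-70],"rotation":[0,0,-0.55]},{"gripper":-1,"offset":[225,-213,-70],"rotation":[0,0,-0.7]},{"gripper":-1,"offset":[270,-256,-70],"rotation":[0,0,-0.85]},{"gripper":-1,"offset":[315,-299,-70],"rotation":[0,0,-0.906]},{"gripper":-1,"offset":[360,-340,-70],"rotation":[0,0,-0.906]}]' 40
python3 - <<'E'
from h import *
print(ctrl.get_obs()["q"]);goto([.42,.278,.20],down(-15.7))
E
```

```text
t: 1.3
tool_pos: [0.4357, -0.1376, 0.3016]
tool_rot: [2.503, 1.897, 0.001]
contact_force: [1.6, -0.4, 0.0]
opening: 0.0855
grip_force: 0.0
[-4.68986763e-01 -3.96901404e-01  1.89341838e+00 -5.98450672e-06
  1.64379860e+00 -1.94972951e-01]
offset [395.9, -127.7, 101.3] rot [0.001, 0.0, 0.0]
```

```bash
python3 -m handwheel '[{"gripper":-1,"offset":[57,-18,0],"rotation":[0,0,0]},{"gripper":-1,"offset":[114,-36,0],"rotation":[0,0,0]},{"gripper":-1,"offset":[171,-54,0],"rotation":[0,0,0]},{"gripper":-1,"offset":[228,-72,0],"rotation":[0,0,0]},{"gripper":-1,"offset":[285,-90,20],"rotation":[0,0,0]},{"gripper":-1,"offset":[340,-110,60],"rotation":[0,0,0]},{"gripper":-1,"offset":[385,-127,90],"rotation":[0,0,0]},{"gripper":-1,"offset":[395,-127,101],"rotation":[0,0,0]}]'
python3 - <<'E'
from h import *
print(ctrl.get_obs()["q"]);goto([.42,.278,.026],down(-15.7))
d=ctrl.get_image("wrist");cv2.imwrite("pics/w1.png",d["image"][:,:,::-1])
c=cam("wrist",d);print(proj(c,[[.42,.278,.07],[.42,.278,.07]+down(-15.7).apply([.06,.012,0]),[.42,.278,.07]+down(-15.7).apply([-.06,-.012,0])]))
E
```

```text
t: 2.3
tool_pos: [0.4179, 0.277, 0.1976]
tool_rot: [-2.499, -1.902, 0.006]
contact_force: [0.5, -0.5, -0.0]
opening: 0.0853
grip_force: 0.0
[ 4.36636973e-01 -2.23722045e-01  1.92915657e+00  2.80720312e-04
  1.44023927e+00  7.06561177e-01]
offset [2.0, 2.3, 171.6] rot [-0.003, 0.002, 0.004]
[[322.24466837 224.94994093]
 [340.14847221 141.57957046]
 [306.50136375 298.25978898]]
```

View pics/w1.png

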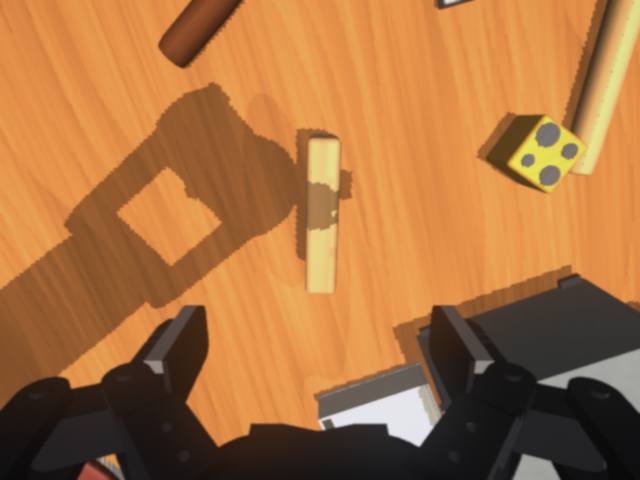

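The wrist view shows the scraper's top face with corners at (308,138), (340,138), (335,292) and (307,292), upright between the open fingers.

Run:
```python
from h import *
np.set_printoptions(precision=4,suppress=True)
c=cam("wrist");P=np.array([onz(c,u,v,.07) for u,v in [(309,138),(340,138),(335,292),(307,292)]])
m=P.mean(0); ax=P[0]+P[1]-P[2]-P[3]; y=np.degrees(np.arctan2(ax[1],ax[0]))-90
print(P[:,:2],m,y)
goto([m[0],m[1],.024],down(y))
```

```text
[[0.428  0.3403]
 [0.4486 0.3346]
 [0.4155 0.2228]
 [0.3944 0.2286]] [0.4216 0.2816 0.07  ] -16.619604936103713
offset [7.1, 1.4, 174.4] rot [-0.002, 0.003, 0.018]
```

```bash
python3 -m handwheel '[{"gripper":-1,"offset":[7,1.4,40],"rotation":[-0.002,0.003,0.018]},{"gripper":-1,"offset":[7,1.4,90],"rotation":[-0.002,0.003,0.018]},{"gripper":-1,"offset":[7,1.4,140],"rotation":[-0.002,0.003,0.018]},{"gripper":-1,"offset":[7,1.4,174],"rotation":[-0.002,0.003,0.018]},{"gripper":-1,"offset":[7,1.4,174],"rotation":[-0.002,0.003,0.018]},{"gripper":1,"offset":[7,1.4,174],"rotation":[-0.002,0.003,0.018]},{"gripper":1,"offset":[7,1.4,174],"rotation":[-0.002,0.003,0.018]},{"gripper":1,"offset":[7,1.4,174],"rotation":[-0.002,0.003,0.018]}]' 80
python3 - <<'E'
from h import *
print(ctrl.get_obs()["q"])
E
```

```text
t: 3.4
tool_pos: [0.4244, 0.2819, 0.0281]
tool_rot: [2.521, 1.874, 0.01]
contact_force: [-0.6, 0.5, 0.3]
opening: 0.0318
grip_force: 0.0
[ 4.39801290e-01 -3.83134570e-03  2.03524006e+00  9.64457341e-04
  1.10358904e+00  7.31419017e-01]
```

```bash
python3 -m handwheel '[{"gripper":1,"offset":[0,0,0],"rotation":[0,0,0]},{"gripper":1,"offset":[0,0,0],"rotation":[0,0,0]},{"gripper":1,"offset":[0,0,0],"rotation":[0,0,0]},{"gripper":1,"offset":[0,0,0],"rotation":[0,0,0]},{"gripper":1,"offset":[0,0,-30],"rotation":[0,0,0]},{"gripper":1,"offset":[0,0,-85],"rotation":[0,0,0]},{"gripper":1,"offset":[0,0,-145],"rotation":[0,0,0]},{"gripper":1,"offset":[0,0,-180],"rotation":[0,0,0]}]' 80
python3 - <<'E'
from h import *
from scipy.optimize import least_squares
Q=[[-1.299,.05297,1.61338,0,1.47604],[-.469,-.3969,1.89342,0,1.6438],[.4366,-.22372,1.92916,0,1.44024],[.4398,-.00383,2.03524,0,1.10359]]
P=[[.238,-.5774,.2303],[.4357,-.1376,.3016],[.4179,.277,.1976],[.4244,.2819,.0281]]
o=ctrl.get_obs();Q.append(o["q"][:5]);P.append(o["tool_pos"])
A=[];b=[]
for q,p in zip(Q,P):
    r=np.hypot(p[0],p[1]); s=q[1]+q[2]
    A+= [[np.sin(q[1]),np.sin(s),np.cos(s),1,0],[np.cos(q[1]),np.cos(s),-np.sin(s),0,1]]; b+=[r,p[2]]
x,res,rk,sv=np.linalg.lstsq(np.array(A),np.array(b),rcond=None)
print(x,res,rk,np.array(A)@x-b); print(o["q"])
# sweep start: tool y along pump x, scraper centre above lid at px .062, py -.01
a=np.radians(7.6); px=np.array([np.cos(a),np.sin(a)]);py=np.array([-np.sin(a),np.cos(a)]); c0=np.array([.577,-.0053])
t=c0+.065*px-.012*py; print(t)
goto([*t,.19],down(7.6))
E
```

```text
t: 4.4
tool_pos: [0.4232, 0.2814, 0.2094]
tool_rot: [2.52, 1.875, 0.011]
contact_force: [0.1, -0.5, -1.6]
opening: 0.0233
grip_force: 78.6
[ 0.41887     0.60712028  0.08890472  0.00647685 -0.04127531] [5.3919601e-06] 5 [-5.12798559e-06  2.83698216e-04 -3.09913883e-04 -1.73069401e-04
  1.87051473e-03 -4.22218781e-05 -2.92097710e-04 -1.11401656e-05
 -1.26337515e-03 -5.72667709e-05]
[ 4.39831797e-01 -2.22527637e-01  1.90824471e+00  8.98322149e-04
  1.44894442e+00  7.31478014e-01]
[ 0.64301609 -0.00859792]
offset [-214.6, 293.9, 19.6] rot [0.006, -0.004, -0.424]
```

```bash
python3 -m handwheel '[{"gripper":1,"offset":[-25,35,-12],"rotation":[0,0,-0.1]},{"gripper":1,"offset":[-60,78,-15],"rotation":[0,0,-0.25]},{"gripper":1,"offset":[-94,123,-15],"rotation":[0,0,-0.424]},{"gripper":1,"offset":[-128,168,-15],"rotation":[0,0,-0.424]},{"gripper":1,"offset":[-160,212,-15],"rotation":[0,0,-0.424]},{"gripper":1,"offset":[-190,255,-15],"rotation":[0,0,-0.424]},{"gripper":1,"offset":[-212,285,-10],"rotation":[0.006,-0.004,-0.424]},{"gripper":1,"offset":[-212,285,10],"rotation":[0.006,-0.004,-0.424]}]'
python3 - <<'E'
from h import *
a=np.radians(7.6); px=np.array([np.cos(a),np.sin(a)]);py=np.array([-np.sin(a),np.cos(a)]); c0=np.array([.577,-.0053])
t=c0+.055*px-.012*py; print(t)
goto([*t,.138],down(7.6))
D=cam("side");S=cam("scene")
g=tri([ray(S,190+500/3,175+380/3),ray(D,200+193/3.3,205+135/3.3)]);print("gauge",g,(g[:2]-c0)@px,(g[:2]-c0)@py)
for n,c in (("scene",S),("side",D)):
    u,v=proj(c,[*t,.15]).astype(int); i=c[0][v-75:v+95,u-130:u+130,::-1]; cv2.imwrite(f"pics/{n}1.png",cv2.resize(i,None,fx=3,fy=3))
E
```

```text
t: 5.4
tool_pos: [0.6361, -0.0062, 0.1961]
tool_rot: [-2.073, -2.36, 0.004]
contact_force: [0.6, -0.3, -2.2]
opening: 0.0232
grip_force: 79.0
[ 0.63310393 -0.00992049]
offset [-3.2, -3.3, 58.1] rot [-0.002, 0.001, -0.004]
gauge [ 0.69354747 -0.04088782  0.14761124] 0.11081694207052374 -0.05068935155787229
```

View pics/side1.png

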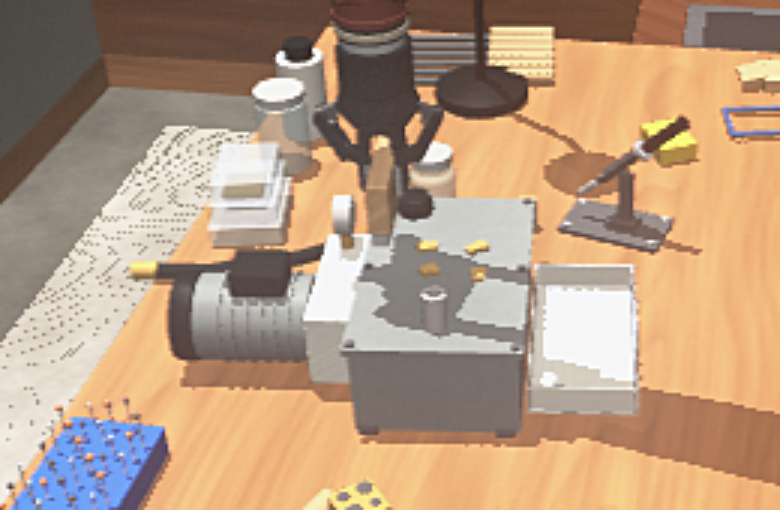

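The side view shows the scraper held level at (380,185) above the rear of the lid. All four offcuts, at about (450,260), are ahead of it, and the gauge at (343,215) is clear.

```bash
python3 -m handwheel '[{"gripper":1,"offset":[-3,-3,15],"rotation":[0,0,0]},{"gripper":1,"offset":[-3,-3,30],"rotation":[0,0,0]},{"gripper":1,"offset":[-3,-3,42],"rotation":[0,0,0]},{"gripper":1,"offset":[-3,-3,50],"rotation":[0,0,0]},{"gripper":1,"offset":[-3,-3,54],"rotation":[0,0,0]},{"gripper":1,"offset":[-3,-3,55],"rotation":[0,0,0]},{"gripper":1,"offset":[-3,-3,56],"rotation":[0,0,0]},{"gripper":1,"offset":[-3,-3,56],"rotation":[0,0,0]}]'
```

```text
t: 6.5
tool_pos: [0.6321, -0.0075, 0.1407]
tool_rot: [-2.069, -2.362, 0.004]
contact_force: [-0.9, 0.1, -2.1]
opening: 0.0233
grip_force: 79.0
```

```bash
python3 -m handwheel '[{"gripper":1,"offset":[0,0,0.5],"rotation":[0,0,0]},{"gripper":1,"offset":[0,0,1],"rotation":[0,0,0]},{"gripper":1,"offset":[0,0,1],"rotation":[0,0,0]},{"gripper":1,"offset":[0,0,1.5],"rotation":[0,0,0]},{"gripper":1,"offset":[0,0,1.5],"rotation":[0,0,0]},{"gripper":1,"offset":[0,0,2],"rotation":[0,0,0]},{"gripper":1,"offset":[0,0,2],"rotation":[0,0,0]},{"gripper":1,"offset":[0,0,2],"rotation":[0,0,0]}]'
```

```text
t: 7.5
tool_pos: [0.6318, -0.0074, 0.1382]
tool_rot: [-2.069, -2.362, 0.005]
contact_force: [-0.2, 0.0, -2.2]
opening: 0.0229
grip_force: 79.0
```

```bash
python3 -m handwheel '[{"gripper":1,"offset":[0,0,0.5],"rotation":[0,0,0]},{"gripper":1,"offset":[0,0,0.5],"rotation":[0,0,0]},{"gripper":1,"offset":[0,0,1],"rotation":[0,0,0]},{"gripper":1,"offset":[0,0,1],"rotation":[0,0,0]},{"gripper":1,"offset":[0,0,1.5],"rotation":[0,0,0]},{"gripper":1,"offset":[0,0,1.5],"rotation":[0,0,0]},{"gripper":1,"offset":[0,0,1.5],"rotation":[0,0,0]},{"gripper":1,"offset":[0,0,1.5],"rotation":[0,0,0]}]'
```

```text
t: 8.5
tool_pos: [0.6318, -0.0074, 0.1368]
tool_rot: [-2.069, -2.362, 0.005]
contact_force: [0.4, 0.5, -1.9]
opening: 0.0231
grip_force: 79.0
```

```bash
python3 -m handwheel '[{"gripper":1,"offset":[0,-8,0],"rotation":[0,0,0]},{"gripper":1,"offset":[0,-18,0],"rotation":[0,0,0]},{"gripper":1,"offset":[0,-29,0],"rotation":[0,0,0]},{"gripper":1,"offset":[0,-40,0],"rotation":[0,0,0]},{"gripper":1,"offset":[0,-52,0],"rotation":[0,0,0]},{"gripper":1,"offset":[0,-64,0],"rotation":[0,0,0]},{"gripper":1,"offset":[0,-76,0],"rotation":[0,0,0]},{"gripper":1,"offset":[0,-86,0],"rotation":[0,0,0]}]'
python3 - <<'E'
from h import *
for n in ("scene","side"):
    c=cam(n); u,v=proj(c,[.54,-.02,.11]).astype(int); i=c[0][v-70:v+70,u-90:u+90,::-1]; cv2.imwrite(f"pics/{n}2.png",i)
a,b=[cv2.resize(cv2.imread(f"pics/{n}2.png"),None,fx=2.2,fy=2.2) for n in ("scene","side")]
cv2.imwrite("pics/m2.png",np.hstack([a,b]))
E
```

```text
t: 9.5
tool_pos: [0.5458, -0.0189, 0.1371]
tool_rot: [-2.069, -2.362, 0.005]
contact_force: [-0.0, 0.5, -2.0]
opening: 0.0229
grip_force: 79.0
```

View pics/m2.png

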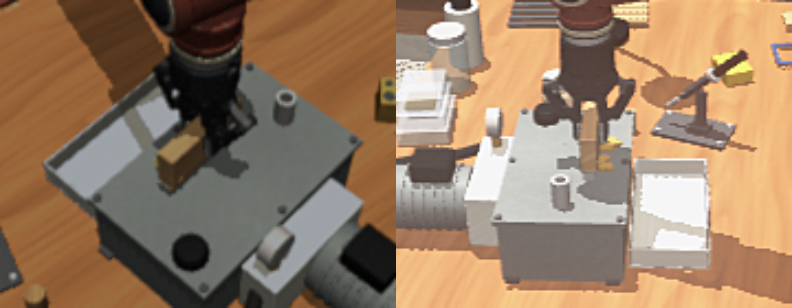

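The scene half shows bare lid behind the scraper at (185,160). The side half shows the offcuts gathered ahead of it at (608,155).

```bash
python3 -m handwheel '[{"gripper":1,"offset":[0,-10,0],"rotation":[0,0,0]},{"gripper":1,"offset":[0,-22,0],"rotation":[0,0,0]},{"gripper":1,"offset":[0,-34,0],"rotation":[0,0,0]},{"gripper":1,"offset":[0,-46,0],"rotation":[0,0,0]},{"gripper":1,"offset":[0,-58,0],"rotation":[0,0,0]},{"gripper":1,"offset":[0,-70,0],"rotation":[0,0,0]},{"gripper":1,"offset":[0,-84,0],"rotation":[0,0,0]},{"gripper":1,"offset":[0,-98,0],"rotation":[0,0,0]}]'
python3 - <<'E'
from h import *
np.set_printoptions(precision=3,suppress=True)
o=ctrl.get_obs();print(o["q"])
for n in ("scene","side"):
    c=cam(n); im=c[0]; hsv=cv2.cvtColor(im,cv2.COLOR_RGB2HSV)
    u,v=proj(c,[.47,-.02,.08]).astype(int); cv2.imwrite(f"pics/{n}3.png",im[v-70:v+70,u-90:u+90,::-1])
a,b=[cv2.resize(cv2.imread(f"pics/{n}3.png"),None,fx=2.2,fy=2.2,interpolation=cv2.INTER_CUBIC) for n in ("scene","side")]
cv2.imwrite("pics/m3.png",np.hstack([a,b]))
goto([.4216,.2816,.20],down(-16.6))
E
```

```text
t: 10.6
tool_pos: [0.4484, -0.0317, 0.1373]
tool_rot: [-2.069, -2.362, 0.005]
contact_force: [-1.0, 0.4, -2.2]
opening: 0.0229
grip_force: 79.0
[-0.235 -0.309  2.101 -0.002  1.352 -0.367]
offset [314.0, 14.5, -63.2] rot [-0.004, 0.001, 0.421]
```

View pics/m3.png

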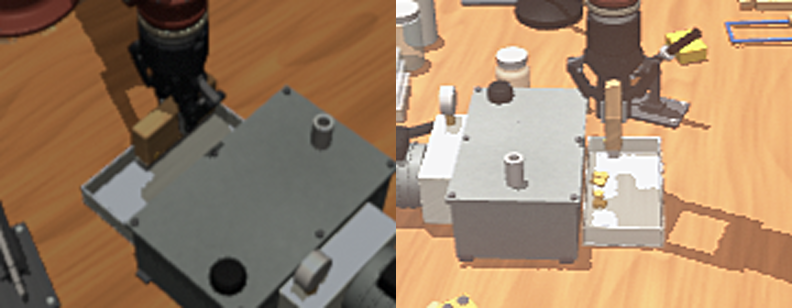

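The lid is bare. The side half shows offcuts in the tray at about (600,190); the rest are hidden by the scraper. I'll put the scraper back and then count the offcuts.

```bash
python3 -m handwheel '[{"gripper":1,"offset":[0,0,-40],"rotation":[0,0,0]},{"gripper":1,"offset":[40,0,-60],"rotation":[0,0,0.05]},{"gripper":1,"offset":[95,2,-63],"rotation":[0,0,0.15]},{"gripper":1,"offset":[150,5,-63],"rotation":[0,0,0.25]},{"gripper":1,"offset":[205,8,-63],"rotation":[0,0,0.35]},{"gripper":1,"offset":[260,11,-63],"rotation":[0,0,0.42]},{"gripper":1,"offset":[305,14,-55],"rotation":[0,0,0.42]},{"gripper":1,"offset":[314,14,-20],"rotation":[-0.004,0,0.42]}]'
python3 - <<'E'
from h import *
goto([.4216,.2816,.0288],down(-16.6))
E
```

```text
t: 11.7
tool_pos: [0.4237, 0.2851, 0.1596]
tool_rot: [2.512, 1.883, 0.01]
contact_force: [-0.6, -0.2, -1.7]
opening: 0.0231
grip_force: 79.0
offset [-4.4, -1.7, 130.8] rot [0.006, -0.004, 0.005]
```

```bash
python3 -m handwheel '[{"gripper":1,"offset":[0,0,40],"rotation":[0.003,-0.002,0]},{"gripper":1,"offset":[0,0,85],"rotation":[0.006,-0.004,0]},{"gripper":1,"offset":[0,0,112],"rotation":[0.006,-0.004,0]},{"gripper":1,"offset":[0,0,122],"rotation":[0.006,-0.004,0]},{"gripper":1,"offset":[0,0,125],"rotation":[0.006,-0.004,0]},{"gripper":1,"offset":[0,0,126.5],"rotation":[0.006,-0.004,0]},{"gripper":1,"offset":[0,0,127],"rotation":[0.006,-0.004,0]},{"gripper":1,"offset":[0,0,127],"rotation":[0.006,-0.004,0]}]'
```

```text
t: 12.7
tool_pos: [0.4227, 0.2816, 0.031]
tool_rot: [-2.517, -1.879, 0.009]
contact_force: [0.5, 0.3, -1.8]
opening: 0.0231
grip_force: 79.0
```

```bash
python3 -m handwheel '[{"gripper":1,"offset":[0,0,0.5],"rotation":[0,0,0]},{"gripper":1,"offset":[0,0,1],"rotation":[0,0,0]},{"gripper":1,"offset":[0,0,1.5],"rotation":[0,0,0]},{"gripper":1,"offset":[0,0,2],"rotation":[0,0,0]},{"gripper":1,"offset":[0,0,2.5],"rotation":[0,0,0]},{"gripper":1,"offset":[0,0,2.5],"rotation":[0,0,0]},{"gripper":1,"offset":[0,0,2.5],"rotation":[0,0,0]},{"gripper":1,"offset":[0,0,2.5],"rotation":[0,0,0]}]'
```

```text
t: 13.7
tool_pos: [0.4221, 0.2812, 0.0281]
tool_rot: [-2.516, -1.879, 0.012]
contact_force: [-3.1, -3.3, 5.6]
opening: 0.023
grip_force: 79.9
```

```bash
python3 -m handwheel '[{"gripper":-1,"offset":[0,0,0],"rotation":[0,0,0]},{"gripper":-1,"offset":[0,0,0],"rotation":[0,0,0]},{"gripper":-1,"offset":[0,0,0],"rotation":[0,0,0]},{"gripper":-1,"offset":[0,0,0],"rotation":[0,0,0]},{"gripper":-1,"offset":[0,0,-30],"rotation":[0,0,0]},{"gripper":-1,"offset":[0,0,-90],"rotation":[0,0,0]},{"gripper":-1,"offset":[0,0,-150],"rotation":[0,0,0]},{"gripper":-1,"offset":[0,0,-210],"rotation":[0,0,0]}]'
python3 - <<'E'
from h import *
np.set_printoptions(precision=4,suppress=True)
o=ctrl.get_obs();print(o["q"])
for n,roi in (("scene",(265,235)),("side",(0,0))):
    c=cam(n); im=c[0]; u,v=proj(c,[.43,-.02,.03]).astype(int)
    i=im[v-45:v+45,u-50:u+50,::-1]; cv2.imwrite(f"pics/{n}4.png",i)
a,b=[cv2.resize(cv2.imread(f"pics/{n}4.png"),None,fx=3.9,fy=3.9,interpolation=cv2.INTER_CUBIC) for n in ("scene","side")]
D=cam("side");S=cam("scene")
u,v=proj(D,[.42,.28,.05]).astype(int); e=cv2.resize(D[0][v-30:v+30,u-65:u+65,::-1],(780,240))
cv2.imwrite("pics/m4.png",np.vstack([np.hstack([a,b]),np.ascontiguousarray(e)]))
# dipstick refine: dark handle pixels in both views
def seg(c):
    u,v=proj(c,[.364,-.257,.145]).astype(int); w=22
    g=c[0][v-w:v+w,u-w:u+w].max(2); m=(g<45).astype(np.uint8)
    k,l,st,ce=cv2.connectedComponentsWithStats(m); j=1+np.argmax(st[1:,4]); ys,xs=np.where(l==j)
    p=np.c_[xs,ys]+[u-w,v-w]; mu=p.mean(0); ax=np.linalg.svd(p-mu)[2][0]; t=(p-mu)@ax
    return mu,mu+ax*t.min(),mu+ax*t.max(),len(p)
print(seg(S),seg(D))
print("grip tri",tri([ray(S,*seg(S)[0]),ray(D,*seg(D)[0])]), "expected px",proj(S,[.364,-.257,.145]),proj(D,[.364,-.257,.145]))
E
```

```text
t: 14.7
tool_pos: [0.4232, 0.2819, 0.2395]
tool_rot: [-2.516, -1.879, 0.011]
contact_force: [-0.5, 0.3, -0.3]
opening: 0.0855
grip_force: 0.0
[ 0.4416 -0.231   1.8651 -0.0005  1.5145  0.7296]Traceback (most recent call last):
  File "<stdin>", line 18, in <module>
  File "<stdin>", line 15, in seg
    return _wrapfunc(a, 'argmax', axis=axis, out=out, **kwds)
    return bound(*args, **kwds)
ValueError: attempt to get argmax of an empty sequence
```

View pics/m4.png

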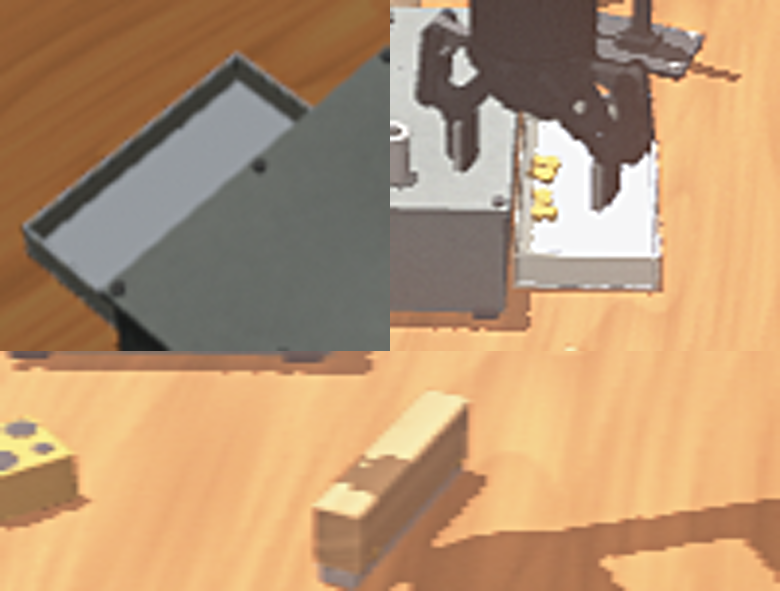

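The scraper stands back at its place, and the tray holds brass clusters at (543,165) and (543,207). The lid's front is clear in the scene half. Next I go over the dipstick rest.

Run:
```python
from h import *
b=([.4232,.2819,.2395],down(-16.6))
for p in ([.48,.1,.30],[.47,-.08,.30],[.40,-.24,.26]): goto(p,down(-103.5),b)
```

```text
offset [-158.1, 106.4, -60.5] rot [0.0, 0.0, 1.517]
offset [-333.4, 148.2, -60.5] rot [0.0, 0.0, 1.517]
offset [-506.8, 126.9, -20.5] rot [0.0, 0.0, 1.517]
```

```bash
python3 -m handwheel '[{"gripper":-1,"offset":[-45,30,-30],"rotation":[0,0,0.15]},{"gripper":-1,"offset":[-95,60,-50],"rotation":[0,0,0.32]},{"gripper":-1,"offset":[-145,90,-60],"rotation":[0,0,0.5]},{"gripper":-1,"offset":[-195,115,-60],"rotation":[0,0,0.68]},{"gripper":-1,"offset":[-250,130,-60],"rotation":[0,0,0.86]},{"gripper":-1,"offset":[-305,142,-60],"rotation":[0,0,1.04]},{"gripper":-1,"offset":[-360,148,-60],"rotation":[0,0,1.22]},{"gripper":-1,"offset":[-415,145,-60],"rotation":[0,0,1.4]}]'
python3 - <<'E'
from h import *
print(ctrl.get_obs()["q"]);goto([.375,-.255,.26],down(-103.5))
E
```

```text
t: 15.9
tool_pos: [0.4437, -0.1582, 0.2961]
tool_rot: [3.134, -0.193, -0.016]
contact_force: [1.6, -1.2, -0.7]
opening: 0.085
grip_force: 0.0
[-0.49696243 -0.35036165  1.86751571 -0.00619716  1.63278514  1.19670888]
offset [-55.9, 104.4, 37.0] rot [0.003, 0.01, 0.112]
```

```bash
python3 -m handwheel '[{"gripper":-1,"offset":[-15,35,0],"rotation":[0,0,0.05]},{"gripper":-1,"offset":[-35,70,10],"rotation":[0,0,0.112]},{"gripper":-1,"offset":[-50,95,25],"rotation":[0.003,0.01,0.112]},{"gripper":-1,"offset":[-56,104,37],"rotation":[0.003,0.01,0.112]},{"gripper":-1,"offset":[-56,104,37],"rotation":[0.003,0.01,0.112]},{"gripper":-1,"offset":[-56,104,37],"rotation":[0.003,0.01,0.112]},{"gripper":-1,"offset":[-56,104,37],"rotation":[0.003,0.01,0.112]},{"gripper":-1,"offset":[-56,104,37],"rotation":[0.003,0.01,0.112]}]'
python3 - <<'E'
from h import *
np.set_printoptions(precision=4,suppress=True)
o=ctrl.get_obs();print(o["q"],o["tool_pos"])
c=cam("wrist"); print(proj(c,[[.364,-.257,.145],[.342,-.2515,.166],[.39,-.2613,.121],[.468,-.2827,.039]]))
S=cam("scene");D=cam("side")
for n,k in (("side",D),):
    hsv=cv2.cvtColor(k[0],cv2.COLOR_RGB2HSV); m=cv2.inRange(hsv,(18,110,90),(35,255,255))
    N,l,st,ce=cv2.connectedComponentsWithStats(m)
    for j in range(1,N):
        p=onz(k,*ce[j],.008)
        if .3<p[0]<.7 and -.25<p[1]<.2 and st[j,4]>2: print(n,st[j],p)
i=c[0][:,:,::-1]; cv2.imwrite("pics/w5.png",i)
d=D[0][255:305,310:360,::-1]; d=cv2.resize(d,(480,480),interpolation=cv2.INTER_CUBIC)
cv2.imwrite("pics/m5.png",cv2.resize(np.hstack([i,d]),(800,343)))
E
```

```text
t: 16.9
tool_pos: [0.3775, -0.2534, 0.2634]
tool_rot: [3.119, -0.357, 0.008]
contact_force: [-0.3, -0.2, -1.1]
opening: 0.0852
grip_force: 0.0
[-0.7557 -0.3946  1.954   0.001   1.5769  1.0431] [ 0.3775 -0.2534  0.2634]
[[329.308  245.1243]
 [329.3799 285.8292]
 [326.4623 202.684 ]
 [328.512   96.6112]]
side [348 258   3   1   3] [ 0.4149 -0.2157  0.008 ]
side [361 261   3   2   3] [ 0.3663 -0.2015  0.008 ]
side [325 280   2   2   4] [ 0.4795 -0.07    0.008 ]
side [357 281   2   4   5] [ 0.3701 -0.0769  0.008 ]
side [325 283   3   3   4] [ 0.4755 -0.0498  0.008 ]
side [328 282   3   4   6] [ 0.4652 -0.0582  0.008 ]
side [325 289   4   4  11] [ 0.4678 -0.0184  0.008 ]
side [334 315   5   1   5] [0.4213 0.0963 0.008 ]
side [351 315   3   2   4] [0.3727 0.0901 0.008 ]
side [354 317   2   2   3] [0.3637 0.0981 0.008 ]
side [262 324   7  10  29] [0.6209 0.1835 0.008 ]
side [271 324   3   1   3] [0.606 0.165 0.008]
side [310 325   3   1   3] [0.4893 0.1514 0.008 ]
side [281 327   2   2   3] [0.5749 0.1746 0.008 ]
side [331 327   2   2   3] [0.4267 0.1532 0.008 ]
side [312 329   3   4   5] [0.48  0.173 0.008]
side [348 329   6   8  19] [0.3687 0.1623 0.008 ]
side [352 336   2   2   3] [0.3616 0.1793 0.008 ]
side [355 340   1   3   3] [0.3532 0.1968 0.008 ]
```

View pics/m5.png

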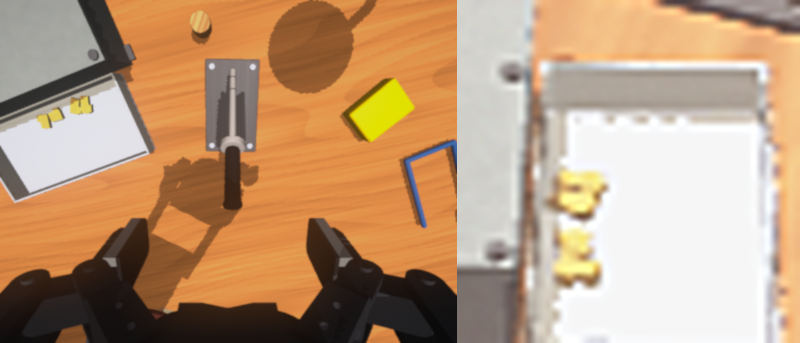

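The left half of the picture (the wrist view at 0.714 scale) shows the dipstick along the tool's x. Its handle end is at (233,208), its collar at (233,145) and its tip at (233,70). Both halves show two pairs of offcuts in the tray, so all four are in.

Run:
```python
from h import *
np.set_printoptions(precision=4,suppress=True)
c=cam("wrist"); g=c[0].max(2)
m=np.zeros_like(g); m[210:300,300:350]=(g[210:300,300:350]<60); 
N,l,st,ce=cv2.connectedComponentsWithStats(m); j=1+np.argmax(st[1:,4]); print(st[j],ce[j])
ys,xs=np.where(l==j); 
for y in (215,230,250,270,285): print(y,xs[ys==y].mean() if (ys==y).any() else None, (ys==y).sum())
p=onz(c,*ce[j],.145); print("at .145",p)
S=cam("scene"); s=lambda u,v:(u/3+190-.33,v/3+175-.33)
print("collar",tri([ray(c,326,203),ray(S,*s(57,301))]),"tip",tri([ray(c,326.5,98),ray(S,*s(104,428))]),"end",tri([ray(c,326,290),ray(S,*s(27,228))]))
o=ctrl.get_obs(); r=R.from_rotvec(o["tool_rot"]); print(r.as_matrix())
```

```text
[314 210  21  81 883] [321.9943 255.7837]
215 318.5 4
230 319.14285714285717 7
250 322.0 12
270 324.5 20
285 317.2857142857143 7
at .145 [ 0.3569 -0.2501  0.145 ]
collar [ 0.3893 -0.261   0.1197] tip [ 0.467  -0.2811  0.0334] end [ 0.3322 -0.2477  0.1511]
[[ 0.9739 -0.227   0.0041]
 [-0.227  -0.9739 -0.0025]
 [ 0.0046  0.0015 -1.    ]]
```

Run:
```python
from h import *
goto([.3635,-.255,.128],down(-103.2))
```

```text
offset [-13.5, 4.2, 135.0] rot [0.002, -0.005, 0.001]
```

```bash
python3 -m handwheel '[{"gripper":-1,"offset":[-7,2,20],"rotation":[0,0,0]},{"gripper":-1,"offset":[-13,4,55],"rotation":[0,0,0]},{"gripper":-1,"offset":[-13.5,4,95],"rotation":[0.002,-0.005,0]},{"gripper":-1,"offset":[-13.5,4,125],"rotation":[0.002,-0.005,0]},{"gripper":-1,"offset":[-13.5,4,135],"rotation":[0.002,-0.005,0]},{"gripper":-1,"offset":[-13.5,4,135],"rotation":[0.002,-0.005,0]},{"gripper":-0.2,"offset":[-13.5,4,135],"rotation":[0.002,-0.005,0]},{"gripper":-0.2,"offset":[-13.5,4,135],"rotation":[0.002,-0.005,0]}]' 60
python3 - <<'E'
from h import *
o=ctrl.get_obs();print(o["q"])
c=cam("wrist");print(proj(c,[.3635,-.2549,.147]))
i=c[0]; g=i.max(2)
for y in range(225,310,8): 
    r=g[y,240:420]; k=np.where(r<75)[0]; print(y,[(int(s[0]+240),int(s[-1]+240)) for s in np.split(k,np.where(np.diff(k)>3)[0]+1) if len(s)>3])
E
```

```text
t: 18.15
tool_pos: [0.3642, -0.2555, 0.1294]
tool_rot: [3.12, -0.359, 0.003]
contact_force: [-0.1, -0.2, 0.0]
opening: 0.0523
grip_force: 0.0
[-7.79546284e-01 -3.17473898e-01  2.12178363e+00  1.97568809e-04
  1.33540359e+00  1.02033914e+00]
[321.35448867 330.31778872]
225 []
233 []
241 []
249 [(304, 334)]
257 [(301, 337)]
265 [(301, 337)]
273 [(300, 338)]
281 [(300, 337)]
289 [(300, 337)]
297 [(246, 252), (300, 338), (386, 389)]
305 [(242, 253), (299, 338), (385, 393)]
```

```bash
python3 -m handwheel '[{"gripper":1,"offset":[0,0,0],"rotation":[0,0,0]},{"gripper":1,"offset":[0,0,0],"rotation":[0,0,0]},{"gripper":1,"offset":[0,0,0],"rotation":[0,0,0]},{"gripper":1,"offset":[0,0,0],"rotation":[0,0,0]},{"gripper":1,"offset":[0,0,0],"rotation":[0,0,0]},{"gripper":1,"offset":[0,0,0],"rotation":[0,0,0]},{"gripper":1,"offset":[0,0,0],"rotation":[0,0,0]},{"gripper":1,"offset":[0,0,-5],"rotation":[0,0,0]}]' 100
python3 - <<'E'
from h import *
c=cam("wrist"); g=c[0].max(2); h=np.array([-.687,.162,.707])
print(proj(c,np.array([.3635,-.2549,.147])-np.outer([.034,.036,.03],h)))
for y in range(237,262,2):
    r=g[y,270:370]; k=np.where(r<75)[0]; print(y,len(k),r[40:58:6])
E
```

```text
t: 19.2
tool_pos: [0.3633, -0.2539, 0.1319]
tool_rot: [-3.118, 0.359, 0.001]
contact_force: [-0.0, 1.0, -0.9]
opening: 0.0137
grip_force: 97.5
[[324.58844235 244.50204586]
 [324.57014476 240.29495111]
 [324.62567443 253.06266984]]
237 0 [192 190 186]
239 0 [191 191 190]
241 0 [187 176 178]
243 0 [125  93  98]
245 22 [59 58 59]
247 30 [57 57 58]
249 32 [56 57 58]
251 34 [56 56 57]
253 36 [55 57 57]
255 36 [55 56 57]
257 36 [54 56 56]
259 37 [55 55 56]
261 38 [53 55 56]
```

```bash
python3 -m handwheel '[{"gripper":1,"offset":[0,0,-15],"rotation":[0,0,0]},{"gripper":1,"offset":[0,0,-40],"rotation":[0,0,0]},{"gripper":1,"offset":[0,0,-85],"rotation":[0,0,0]},{"gripper":1,"offset":[0,0,-130],"rotation":[0,0,0]},{"gripper":1,"offset":[0,0,-170],"rotation":[0,0,0]},{"gripper":1,"offset":[0,0,-200],"rotation":[0,0,0]},{"gripper":1,"offset":[0,0,-210],"rotation":[0,0,0]},{"gripper":1,"offset":[0,0,-210],"rotation":[0,0,0]}]'
python3 - <<'E'
from h import *
o=ctrl.get_obs();print(o["q"],o["opening"])
r=down(-80.3,-45); tz=r.apply([0,0,1]); print(tz)
tube=np.array([.563,.096,.15])
goto(tube+[0,0,.185]+.019*tz,r)
goto(tube+[-.06,-.15,.195]+.019*tz,down(-90,-25))
E
```

```text
t: 20.25
tool_pos: [0.3636, -0.2548, 0.3429]
tool_rot: [-3.12, 0.359, 0.0]
contact_force: [-0.4, -0.1, -1.9]
opening: 0.0134
grip_force: 97.5
[-7.79503467e-01 -4.34407329e-01  1.85342029e+00  5.29330395e-04
  1.72311684e+00  1.02025953e+00] 0.01336197982934616
[-0.69699761 -0.11913998 -0.70710678]
offset [102.2, -381.7, 21.6] rot [-0.157, -0.775, -0.377]
offset [77.8, -222.0, 11.5] rot [-0.051, -0.434, -0.225]
```

```bash
python3 -m handwheel '[{"gripper":1,"offset":[10,-35,-5],"rotation":[-0.015,-0.08,-0.04]},{"gripper":1,"offset":[24,-85,-5],"rotation":[-0.04,-0.2,-0.095]},{"gripper":1,"offset":[37,-135,0],"rotation":[-0.065,-0.32,-0.155]},{"gripper":1,"offset":[50,-185,0],"rotation":[-0.09,-0.45,-0.215]},{"gripper":1,"offset":[63,-235,5],"rotation":[-0.115,-0.57,-0.275]},{"gripper":1,"offset":[76,-285,10],"rotation":[-0.14,-0.68,-0.33]},{"gripper":1,"offset":[89,-335,15],"rotation":[-0.157,-0.775,-0.377]},{"gripper":1,"offset":[96,-360,20],"rotation":[-0.157,-0.775,-0.377]}]'
python3 - <<'E'
from h import *
o=ctrl.get_obs();print(o["q"])
r=down(-80.3,-45); tz=r.apply([0,0,1])
goto(np.array([.563,.096,.335])+.019*tz,r)
E
```

```text
t: 21.25
tool_pos: [0.5389, 0.0764, 0.3177]
tool_rot: [2.828, 0.245, -1.187]
contact_force: [-0.3, -0.8, -1.6]
opening: 0.0136
grip_force: 97.7
[ 0.0488177   0.32482894  1.30009085 -0.11672669  2.30407989  1.4044185 ]
offset [6.9, -15.2, -12.4] rot [0.001, 0.009, 0.003]
```

```bash
python3 -m handwheel '[{"gripper":1,"offset":[3,-7,-6],"rotation":[0,0.005,0]},{"gripper":1,"offset":[7,-13,-11],"rotation":[0,0.009,0.003]},{"gripper":1,"offset":[7,-15,-12],"rotation":[0,0.009,0.003]},{"gripper":1,"offset":[7,-15,-12],"rotation":[0,0.009,0.003]},{"gripper":1,"offset":[7,-15,-12],"rotation":[0,0.009,0.003]},{"gripper":1,"offset":[7,-15,-12],"rotation":[0,0.009,0.003]},{"gripper":1,"offset":[7,-15,-12],"rotation":[0,0.009,0.003]},{"gripper":1,"offset":[7,-15,-12],"rotation":[0,0.009,0.003]}]'
python3 - <<'E'
from h import *
np.set_printoptions(precision=1,suppress=True,linewidth=200)
o=ctrl.get_obs(); r=R.from_rotvec(o["tool_rot"]); g=o["tool_pos"]-.019*r.apply([0,0,1]); h=r.apply([-.7071,0,-.7071]); print(g*1000,h*1000)
for n in ("scene","side"):
    c=cam(n); cv2.imwrite(f"pics/{n}6.png",c[0][:,:,::-1])
    print(n,"pred collar,tip,rim",proj(c,np.array([g-.042*h,g-.152*h,[.563,.096,.15]])).round(1).tolist())
    G=c[0].astype(int).sum(2)//3
    u,v=proj(c,g-.1*h)
    t=proj(c,g-.152*h)
    for w in np.linspace(.06,.16,8):
        uu,vv=proj(c,g-w*h); k=G[int(round(vv)),int(uu)-9:int(uu)+10]; print(int(uu),int(round(vv)),k)
E
```

```text
t: 22.25
tool_pos: [0.5495, 0.0908, 0.3265]
tool_rot: [2.839, 0.236, -1.162]
contact_force: [0.0, -1.1, -0.4]
opening: 0.0134
grip_force: 97.7
[562.6  93.1 340. ] [  -8.5    0.6 1000. ]
scene pred collar,tip,rim [[365.7, 199.4], [361.9, 229.1], [361.3, 237.4]]
365 205 [47 49 50 49 51 50 43 44 47 46 48 52 52 52 54 55 54 54 53]
364 209 [49 49 51 51 53 53 52 44 47 46 43 47 51 48 41 46 53 45 53]
364 213 [ 55  55  47  48  49  43  42  44  44  49  91 103 109 109 107 107 105 104 105]
363 216 [ 60  89  99 103 110 113 112  72  46  43  57 100 107 106 106 106 107 106 103]
363 220 [ 57  57  74 102 111 111  98  60  42  45  83 102 103 101 100 102 105 106 108]
362 224 [ 60  59  57  56  55  54  55  52  46  43  57 103 109 107 104 102 102 105 106]
362 227 [ 57  55  55  57  57  58  58  47  42  38  46  73 100 108 109 108 109 108 106]
361 231 [ 61  60  61  61  62  61  61  59  59  60  60  60  62  60  57  58  76 105 110]
side pred collar,tip,rim [[286.3, 230.1], [288.0, 262.5], [288.7, 273.7]]
286 236 [178 178 180 152 168 195 207 221 182 142 125 171 212 208 197 184 168 147 148]
286 240 [127  72  72  78  78  81  78  75  77 134 140 124 159 164 159 157 155 149 137]
286 244 [ 64  73  76  76  77  76  78  73  71 131 137 146 198 206 204 204 203 203 202]
287 248 [100  58  60  62  61  61  66  77 120 134 125 194 208 204 204 203 202 202 202]
287 253 [207 207 208 208 206 208 209 215 154 105  82 192 212 203 204 205 206 205 203]
287 257 [209 210 206 207 208 210 213 217 179 142 117 154 172 199 205 204 205 204 202]
287 261 [207 206 209 211 210 212 210 215 164 135 119 161 201 206 206 206 206 207 206]
288 265 [209 208 207 211 211 208 204 204 205 206 203 203 202 205 205 206 206 207 202]
```

Run:
```python
from h import *
np.set_printoptions(linewidth=200)
for n,u,v in (("scene",361,241),("side",288,278)):
    G=cv2.imread(f"pics/{n}6.png").astype(int).sum(2)//3
    print(n,"cols",u-11,u+11)
    for y in range(v-11,v+13): print(y,G[y,u-11:u+12])
```

```text
scene cols 350 372
230 [ 74  60  59  59  61  61  62  60  57  57  58  56  58  61  61  59  59  76 102 110 110 110 109]
231 [102  73  61  60  61  61  62  61  61  59  59  60  60  60  62  60  57  58  76 105 110 109 107]
232 [111 102  76  60  60  61  60  61  60  60  59  61  59  60  60  60  60  58  60  76  80 100 104]
233 [79 81 95 73 60 60 60 59 59 59 60 61 60 60 59 59 60 60 58 57 56 72 97]
234 [58 61 75 66 59 60 59 59 60 67 70 70 68 62 60 60 60 61 58 54 52 52 69]
235 [58 58 62 60 58 60 60 68 83 91 89 88 90 81 69 61 58 57 57 55 53 53 53]
236 [58 58 58 60 61 60 65 83 82 68 64 63 73 84 86 68 59 56 55 55 54 54 53]
237 [71 58 58 59 60 60 75 90 63 44 44 45 48 61 90 77 62 57 56 54 54 52 52]
238 [101  73  59  58  59  61  72  88  56  41  43  45  40  42  84  80  65  60  58  55  53  53  54]
239 [111 100  72  62  59  58  59  85  69  49  46  45  50  65  89  74  63  61  60  59  56  54  53]
240 [110 109 102  98  71  55  44  67  84  74  70  68 109 144 106  63  58  60  61  60  59  58  55]
241 [109 112 110  87  65  52  40  47  68  72  85  86 102 129  83  52  57  60  60  60  61  60  59]
242 [109 107  87  65
[... 2825 characters left out ...]
2 209 201 200]
284 [214 215 145 112 116 122 126 129 120 131 136 140 140 136 128 111 124 128 126 120 109 185 204]
285 [115 115 118 124 123 128 129 129 119 129 137 141 138 133 127 117 125 127 125 123 116 191 207]
286 [125 125 124 126 127 128 129 130 108 125 139 141 141 136 127 128 129 129 127 125 202 221 144]
287 [127 127 127 127 130 127 129 126 129 130 111 108 109 122 127 127 128 128 127 125 122 120 119]
288 [129 128 127 128 130 128 125 127 128 127 129 128 128 128 127 128 126 130 129 127 127 125 127]
289 [128 128 127 130 127 128 128 126 126 126 126 126 129 126 128 128 127 128 129 129 127 129 129]
290 [129 126 128 128 128 126 128 129 128 130 130 127 127 127 128 129 128 127 128 129 128 127 129]
```

Run:
```python
from h import *
np.set_printoptions(precision=4,suppress=True)
S=cam("scene");D=cam("side")
a=onz(S,360.6,237.7,.15);b=onz(D,288.35,273.6,.15);print("tube",a,b,tri([ray(S,360.6,237.7),ray(D,288.35,273.6)]))
o=ctrl.get_obs(); r=R.from_rotvec(o["tool_rot"]); g=o["tool_pos"]-.019*r.apply([0,0,1]); h=r.apply([-.7071,0,-.7071])
X=g-.135*h
J=np.array([[(proj(c,X+e)-proj(c,X))[0]/.001 for e in np.eye(3)[:2]*.001] for c in (S,D)])
d=np.linalg.solve(J,[-.8,-.4]); print("rod correction",d)
tip=(g-.152*h)[:2]+d; print("tip",tip)
# rim by horizontal pixel only
Y=np.array([.563,.096,.15]); e=np.array([360.6-proj(S,Y)[0],288.35-proj(D,Y)[0]]); print("rim by cols",Y[:2]+np.linalg.solve(J,e))
```

```text
tube [0.5626 0.094  0.15  ] [0.5641 0.0958 0.15  ] [0.5634 0.0945 0.1496]
rod correction [ 0.0023 -0.005 ]
tip [0.5663 0.088 ]
rim by cols [0.565  0.0918]
```

```bash
python3 -m handwheel '[{"gripper":1,"offset":[4,-1,4],"rotation":[0,0,0]},{"gripper":1,"offset":[10,-2,10],"rotation":[0,0,0]},{"gripper":1,"offset":[15,-2.4,15],"rotation":[0,0,0]},{"gripper":1,"offset":[17,-2.4,17],"rotation":[0,-0.008,0]},{"gripper":1,"offset":[17,-2.4,17],"rotation":[0,-0.008,0]},{"gripper":1,"offset":[17,-2.4,17],"rotation":[0,-0.008,0]},{"gripper":1,"offset":[17,-2.4,17],"rotation":[0,-0.008,0]},{"gripper":1,"offset":[17,-2.4,17],"rotation":[0,-0.008,0]}]'
python3 - <<'E'
from h import *
np.set_printoptions(linewidth=230,precision=4,suppress=True)
o=ctrl.get_obs(); r=R.from_rotvec(o["tool_rot"]); g=o["tool_pos"]-.019*r.apply([0,0,1]); h=r.apply([-.7071,0,-.7071]); print(g,h,g-.152*h)
for n in ("wrist","scene","side"):
    c=cam(n); cv2.imwrite(f"pics/{n}7.png",c[0][:,:,::-1])
    P=proj(c,np.array([g-.042*h,g-.1*h,g-.152*h,[.5634,.0945,.15]])); print(n,P.round(1).tolist())
    G=c[0].astype(int).sum(2)//3
    if n=="wrist":
        u,v=P[2].astype(int)
        for y in range(v-40,v+44,4): print(y,G[y,u-40:u+42:2])
    else:
        u,v=P[2].astype(int)
        for y in range(v-8,v+10): print(y,G[y,u-9:u+10])
E
```

```text
t: 23.45
tool_pos: [0.5494, 0.0932, 0.3027]
tool_rot: [2.834, 0.236, -1.172]
contact_force: [-0.1, 1.0, -1.3]
opening: 0.0134
grip_force: 97.7
[0.5626 0.0954 0.3162] [-0.0012  0.0019  1.    ] [0.5628 0.0952 0.1642]
wrist [[322.4, 230.8], [321.8, 127.4], [321.5, 56.9], [322.6, 39.7]]
16 [113 113 112 112 112 112 112 112 111 102 108 114 117 119 121 122 123 122 125 128 130 142 143 138 129 113 109 105 101 106 176 196 197 197 198 198 199 198 198 198 197]
20 [112 113 113 113 112 113 113 113 111 103 110 116 118 126 148 168 174 176 183 183 197 249 250 208 156 132 112 105 101 103 165 195 196 197 198 198 199 198 198 197 197]
24 [113 114 114 114 115 114 114 114 111 104 114 130 159 175 175 169 165 164 159 157 196 245 238 174 172 174 161 127 105 100 155 195 197 197 199 200 199 200 199 199 199]
28 [114 114 115 114 115 115 115 114 111 107 141 169 169 164 153 139 121 119 122 121 121 124 126 131 148 160 165 169 155 112 150 196 198 199 199 200 200 200 200 201 200]
32 [115 115 115 115 114 114 114 114 111 131 165 168 159 139 108 109 114 118 122 122 121 121 120 119 113 127 156 162 162 141 149 197 199 199 
[... 5011 characters left out ...]
210 187 202 210 207 204 201 200 202 203 202]
271 [202 201 201 200 201 204 210 181 177 180 172 185 201 204 199 201 201 200 199]
272 [202 200 200 201 205 194 180 169 156 148 147 161 171 198 202 197 199 201 202]
273 [204 204 205 202 205 181 160 112 120 134 133 106 155 158 192 202 200 200 200]
274 [201 200 202 202 206 177 170 135 126 134 133 132 170 169 174 196 199 197 197]
275 [197 199 202 202 207 146 153 185 172 168 184 187 147 142 193 203 202 202 203]
276 [200 199 199 200 208 147 111 122 151 144 137 131 120 114 186 203 200 201 201]
277 [197 198 198 201 210 169 129 128 137 140 139 135 123 117 192 205 199 201 199]
278 [198 201 205 210 215 171 130 129 136 142 142 136 125 120 188 201 201 200 198]
```

```bash
python3 -m handwheel '[{"gripper":1,"offset":[1.3,0,-1.3],"rotation":[0,0,0]},{"gripper":1,"offset":[1.3,0,-1.3],"rotation":[0,0,0]},{"gripper":1,"offset":[5,0,2.3],"rotation":[0,0,0]},{"gripper":1,"offset":[8.4,0,5.8],"rotation":[0,0,0]},{"gripper":1,"offset":[12,0,9.3],"rotation":[0,0,0]},{"gripper":1,"offset":[15.4,0,12.8],"rotation":[0,0,0]},{"gripper":1,"offset":[19,0,16.4],"rotation":[0,0,0]},{"gripper":1,"offset":[22.5,0,19.9],"rotation":[0,0,0]}]'
python3 - <<'E'
from h import *
np.set_printoptions(linewidth=230,precision=4,suppress=True)
o=ctrl.get_obs(); r=R.from_rotvec(o["tool_rot"]); g=o["tool_pos"]-.019*r.apply([0,0,1]); h=r.apply([-.7071,0,-.7071]); print(g,h,g-.152*h)
c=cam("wrist"); G=c[0].astype(int).sum(2)//3; P=proj(c,np.array([g-.152*h,[.5634,.0945,.15]])); print(P)
u,v=P[1].astype(int)
for y in range(max(v-24,0),v+34,4): print(y,G[y,u-40:u+42:2])
E
```

```text
t: 24.6
tool_pos: [0.5511, 0.0935, 0.2721]
tool_rot: [2.834, 0.236, -1.173]
contact_force: [-0.6, 0.0, -0.6]
opening: 0.013
grip_force: 97.7
[0.5644 0.0957 0.2855] [-0.0006  0.0019  1.    ] [0.5645 0.0954 0.1335]
[[321.4224  56.8746]
 [322.94    79.2563]]
55 [114 114 114 114 114 114 114 111 104 110 116 118 120 121 122 123 123 122 124 126 123 121 128 137 124 114 111 107 103 103 155 195 197 197 198 198 199 199 198 198 198]
59 [114 114 115 115 114 114 115 111 104 111 116 119 120 127 136 144 148 155 165 171 165 155 164 176 150 118 111 107 104 101 148 195 198 198 198 199 201 200 200 200 200]
63 [114 115 115 115 115 115 115 111 105 113 120 134 159 174 176 172 172 173 170 167 169 172 216 248 243 177 143 114 105 100 142 196 199 199 198 200 200 200 201 201 201]
67 [115 114 115 115 115 115 115 111 107 133 164 172 169 165 156 143 128 126 123 123 124 126 133 149 160 165 168 166 143 108 135 193 200 200 200 200 200 199 199 199 198]
71 [115 115 114 114 114 115 115 111 123 161 169 163 152 125 112 103  86  85  95  97  91  83  94 115 121 142 161 164 164 142 132 191 201 201 201 201 199 198 197 196 197]
[... 993 characters left out ...]
 202 202 203 203 204]
99 [154 198 202 202 204 205 206 206 205 205 205 207 207 208 201 134  85  99 108 109 102  88 107 186 202 201 201 201 202 204 204 204 203 203 203 203 202 201 201 202 203]
103 [120 133 189 203 203 205 205 206 205 205 205 206 206 206 190 124 117 122 123 125 123 116 110 170 203 203 204 204 205 205 207 206 206 206 205 205 204 204 204 204 204]
107 [119 156 201 204 204 204 204 205 205 205 206 206 206 205 197 138 118 123 124 125 123 117 122 187 204 204 204 204 205 205 206 206 205 205 206 206 207 207 207 207 207]
111 [119 158 200 202 203 204 205 204 205 206 205 205 204 204 197 139 119 123 124 125 123 117 124 191 205 205 204 204 205 205 206 205 205 205 206 208 209 209 208 208 208]
```

```bash
python3 -m handwheel '[{"gripper":1,"offset":[6,0,6],"rotation":[0,0,0]},{"gripper":1,"offset":[14,0,14],"rotation":[0,0,0]},{"gripper":1,"offset":[22,0,22],"rotation":[0,0,0]},{"gripper":1,"offset":[30,0,30],"rotation":[0,0,0]},{"gripper":1,"offset":[38,0,38],"rotation":[0,0,0]},{"gripper":1,"offset":[46,0,46],"rotation":[0,0,0]},{"gripper":1,"offset":[53,0,53],"rotation":[0,0,0]},{"gripper":1,"offset":[60,0,60],"rotation":[0,0,0]}]'
python3 - <<'E'
from h import *
np.set_printoptions(linewidth=230,precision=4,suppress=True)
o=ctrl.get_obs(); r=R.from_rotvec(o["tool_rot"]); g=o["tool_pos"]-.019*r.apply([0,0,1]); h=r.apply([-.7071,0,-.7071]); print(g,h,(g-.042*h),o["contact_force"],o["wrist_torque"])
E
```

```text
t: 25.65
tool_pos: [0.5512, 0.0933, 0.187]
tool_rot: [2.834, 0.236, -1.173]
contact_force: [0.3, 0.1, -0.6]
opening: 0.0133
grip_force: 97.7
[0.5645 0.0955 0.2004] [-0.0007  0.002   1.    ] [0.5645 0.0954 0.1584] [ 0.2887  0.0536 -0.5675] [ 0.0914 -0.424  -0.0268]
```

```bash
python3 -m handwheel '[{"gripper":1,"offset":[2.8,0,2.8],"rotation":[0,0,0]},{"gripper":1,"offset":[4.2,0,4.2],"rotation":[0,0,0]},{"gripper":1,"offset":[5,0,5],"rotation":[0,0,0]},{"gripper":1,"offset":[5.4,0,5.4],"rotation":[0,0,0]},{"gripper":1,"offset":[5.7,0,5.7],"rotation":[0,0,0]},{"gripper":1,"offset":[6,0,6],"rotation":[0,0,0]},{"gripper":1,"offset":[6.2,0,6.2],"rotation":[0,0,0]},{"gripper":1,"offset":[6.2,0,6.2],"rotation":[0,0,0]}]'
```

```text
t: 26.65
tool_pos: [0.5514, 0.0933, 0.1797]
tool_rot: [2.834, 0.236, -1.173]
contact_force: [0.3, 0.8, 3.9]
opening: 0.0135
grip_force: 97.8
```

```bash
python3 -m handwheel '[{"gripper":1,"offset":[0.4,0,0.4],"rotation":[0,0,0]},{"gripper":1,"offset":[0.7,0,0.7],"rotation":[0,0,0]},{"gripper":1,"offset":[1,0,1],"rotation":[0,0,0]},{"gripper":1,"offset":[1.2,0,1.2],"rotation":[0,0,0]},{"gripper":1,"offset":[1.4,0,1.4],"rotation":[0,0,0]},{"gripper":1,"offset":[1.4,0,1.4],"rotation":[0,0,0]},{"gripper":1,"offset":[1.4,0,1.4],"rotation":[0,0,0]},{"gripper":1,"offset":[1.4,0,1.4],"rotation":[0,0,0]}]'
python3 - <<'E'
from h import *
np.set_printoptions(linewidth=230,precision=4,suppress=True)
o=ctrl.get_obs(); r=R.from_rotvec(o["tool_rot"]); g=o["tool_pos"]-.019*r.apply([0,0,1]); h=r.apply([-.7071,0,-.7071]); print(g,h,(g-.042*h),o["q"])
for n in ("scene","side"):
    c=cam(n); G=c[0].astype(int).sum(2)//3; P=proj(c,np.array([[.564,.0952,.158],[.564,.0952,.15]])); print(n,P)
    u,v=P[1].astype(int)
    for y in range(v-7,v+8): print(y,G[y,u-9:u+10])
E
```

```text
t: 27.65
tool_pos: [0.5515, 0.0933, 0.1796]
tool_rot: [2.834, 0.235, -1.173]
contact_force: [-0.7, -0.1, 11.3]
opening: 0.0133
grip_force: 98.4
[0.5647 0.0955 0.1931] [-0.0005  0.0022  1.    ] [0.5647 0.0954 0.1511] [ 0.0697  0.4522  1.3697 -0.0812  2.1011  1.4626]
scene [[361.5902 235.914 ]
 [361.3282 237.801 ]]
230 [62 62 32 14 12 16 15 18 27 24 24 25 27 17 13 12 10  9  6]
231 [63 63 40 16  3  9 18 21 26 24 23 22 26 24 21 23 15  8  6]
232 [62 65 58 39 16 10 12 23 24 24 22 23 24 27 54 72 38 14  5]
233 [61 64 63 58 31 13 10 17 23 26 22 24 22 24 45 72 46 28 21]
234 [63 62 63 62 57 39 16  7 14 23 23 24 22 22 30 59 63 53 48]
235 [59 60 61 63 80 85 46 10  1 14 22 24 24 22 27 42 58 57 56]
236 [74 60 59 61 82 95 63 21  0  3 12 21 24 28 29 29 43 56 62]
237 [104  74  59  55  68  93  87  56  33  20  12  12  18  27  30  36  51  63  67]
238 [112 103  74  57  50  75  94  89  87  85  60  22  13  20  31  54  65  68  66]
239 [112 113 104  71  42  52  72  88  96  99  91  44  18  33  49  65  70  71  67]
240 [110 114 114  74  41  40  50  62  63  65  68  43  16  30  50  63  70  69  57]
241 [ 80 107 113
[... 832 characters left out ...]
 85  75  98 170 180 138 182 198 201 201 202]
273 [203 204 202 201 209 149 169 180 186 189 184 189 167 124 187 203 200 200 200]
274 [202 203 203 205 212 141 114 119 153 160 138 128 119 111 168 199 201 197 198]
275 [209 209 213 211 217 141 123 135 133 135 137 142 121 141 197 203 201 201 203]
276 [113 111 111 109 199 157 118 108 132 141 122 128 123 114 186 201 201 200 200]
277 [124 122 121 121 120 112 119 130 139 140 141 134 123 117 191 203 200 200 197]
278 [124 123 125 124 124 116 120 130 139 141 141 137 124 118 187 202 199 200 198]
279 [123 122 121 121 124 110 118 131 138 140 141 135 124  99 185 201 199 199 200]
280 [118 115 118 120 124 110 118 131 138 140 139 135 126  99 188 205 200 198 198]
```

```bash
python3 -m handwheel '[{"gripper":1,"offset":[-3,0,-3],"rotation":[0,0,0]},{"gripper":1,"offset":[-13,0,-13],"rotation":[0,0,0]},{"gripper":1,"offset":[-28,0,-28],"rotation":[0,0,0]},{"gripper":1,"offset":[-45,0,-45],"rotation":[0,0,0]},{"gripper":1,"offset":[-64,0,-64],"rotation":[0,0,0]},{"gripper":1,"offset":[-84,0,-84],"rotation":[0,0,0]},{"gripper":1,"offset":[-104,0,-104],"rotation":[0,0,0]},{"gripper":1,"offset":[-118,0,-118],"rotation":[0,0,0]}]'
python3 - <<'E'
from h import *
np.set_printoptions(linewidth=230,precision=4,suppress=True)
o=ctrl.get_obs(); r=R.from_rotvec(o["tool_rot"]); g=o["tool_pos"]-.019*r.apply([0,0,1]); h=r.apply([-.7071,0,-.7071]); print(g,h,g-.152*h,o["q"])
for n in ("scene","side"):
    c=cam(n); im=c[0]; cv2.imwrite(f"pics/{n}8.png",im[:,:,::-1])
    p=proj(c,[.521,-.432,.34]).astype(int); w=55
    x0,y0=p-w; m=(im[y0:p[1]+w,x0:p[0]+w].max(2)<(60 if n=="scene" else 95)).astype(np.uint8)
    # lens hole: fill from centre among non-ring pixels
    N,l,st,ce=cv2.connectedComponentsWithStats(1-m,connectivity=4); j=l[w,w]; print(n,p,"hole",st[j],ce[j]+[x0,y0])
    cn,_=cv2.findContours((l==j).astype(np.uint8),cv2.RETR_EXTERNAL,cv2.CHAIN_APPROX_NONE); e=cv2.fitEllipse(max(cn,key=len)); print("ellipse",e,(np.array(e[0])+[x0,y0]))
    e0=np.array(e[0])+[x0,y0]; print("at .34",onz(c,*e0,.34),"at .33",onz(c,*e0,.33),"at .35",onz(c,*e0,.35))
E
```

```text
t: 28.75
tool_pos: [0.5514, 0.0936, 0.3469]
tool_rot: [2.836, 0.236, -1.168]
contact_force: [0.1, 0.5, -0.9]
opening: 0.0136
grip_force: 98.0
[0.5646 0.0959 0.3604] [-0.0042  0.0017  1.    ] [0.5652 0.0956 0.2084] [ 0.0702  0.3406  1.2285 -0.0979  2.3492  1.4349]
scene [144 307] hole [  28   33   54   45 1825] [143.3107 307.0592]
ellipse ((54.311912536621094, 55.05588150024414), (40.53053665161133, 55.200016021728516), 61.79244613647461) [143.3119 307.0559]
at .34 [ 0.5195 -0.4331  0.34  ] at .33 [ 0.5126 -0.4328  0.33  ] at .35 [ 0.5264 -0.4333  0.35  ]
side [328 148] hole [   0    0  110  110 4309] [320.7809 135.796 ]
ellipse ((51.130332946777344, 73.5302734375), (59.784645080566406, 116.86939239501953), 72.91964721679688) [324.1303 166.5303]
at .34 [ 0.5124 -0.2649  0.34  ] at .33 [ 0.5162 -0.2884  0.33  ] at .35 [ 0.5087 -0.2414  0.35  ]
```

Run:
```python
from h import *
def pose(ang,dz=0,rr=None):
    t=np.array([np.cos(np.radians(ang)),np.sin(np.radians(ang)),0]); d=np.hypot(.520,.4325)
    r=down(ang-90,45); return t*(d-.152)+[0,0,.24+dz]+.019*r.apply([0,0,1]),r
B=pose(0,.03); F=pose(np.degrees(np.arctan2(-.4325,.520))); M=pose(-20,.01)
print(B[0],F[0]); goto(*B); goto(*M,B); goto(*F,B)
```

```text
[5.37790150e-01 8.22658253e-19 2.56564971e-01] [ 0.41346753 -0.34389366  0.22656497]
offset [43.1, 89.8, 85.4] rot [0.002, 1.56, 0.185]
offset [-37.1, 183.9, -8.8] rot [-0.247, 0.0, 0.247]
offset [-109.1, 343.9, -66.7] rot [-0.491, 0.0, 0.491]
```

```bash
python3 -m handwheel '[{"gripper":1,"offset":[4,8,8],"rotation":[0,0.13,0.015]},{"gripper":1,"offset":[10,20,19],"rotation":[0,0.31,0.037]},{"gripper":1,"offset":[16,31,30],"rotation":[0,0.49,0.06]},{"gripper":1,"offset":[22,43,41],"rotation":[0,0.67,0.08]},{"gripper":1,"offset":[28,54,52],"rotation":[0,0.85,0.1]},{"gripper":1,"offset":[33,66,63],"rotation":[0,1.03,0.12]},{"gripper":1,"offset":[38,78,74],"rotation":[0,1.21,0.14]},{"gripper":1,"offset":[43,90,85],"rotation":[0,1.39,0.165]}]'
python3 - <<'E'
from h import *
def pose(ang,dz=0):
    t=np.array([np.cos(np.radians(ang)),np.sin(np.radians(ang)),0]); d=np.hypot(.520,.4325)
    r=down(ang-90,45); return t*(d-.152)+[0,0,.24+dz]+.019*r.apply([0,0,1]),r
o=ctrl.get_obs();print(o["q"])
B=pose(0,.03);goto(*B); goto(*pose(-15,.015)); goto(*pose(-25,.01));goto(*pose(-39.7))
E
```

```text
t: 29.85
tool_pos: [0.5362, -0.0005, 0.2525]
tool_rot: [2.985, 0.029, 0.946]
contact_force: [-0.1, -1.3, -0.8]
opening: 0.0134
grip_force: 98.1
[-0.19745521 -0.5970617   2.19078547  0.13469127  0.94695862  1.30890684]
offset [3.7, -0.5, -2.4] rot [0.002, 0.172, 0.021]
offset [-22.9, 138.2, -0.1] rot [-0.167, 0.169, 0.222]
offset [-53.8, 225.7, -14.2] rot [-0.279, 0.165, 0.355]
offset [-122.1, 340.7, -47.9] rot [-0.445, 0.159, 0.551]
```

```bash
python3 -m handwheel '[{"gripper":1,"offset":[-3,30,-1],"rotation":[-0.03,0.1,0.05]},{"gripper":1,"offset":[-10,75,-1],"rotation":[-0.08,0.169,0.12]},{"gripper":1,"offset":[-20,125,-1],"rotation":[-0.15,0.169,0.2]},{"gripper":1,"offset":[-36,175,-6],"rotation":[-0.21,0.167,0.28]},{"gripper":1,"offset":[-54,225,-14],"rotation":[-0.279,0.165,0.355]},{"gripper":1,"offset":[-78,270,-25],"rotation":[-0.34,0.163,0.43]},{"gripper":1,"offset":[-103,311,-38],"rotation":[-0.4,0.161,0.5]},{"gripper":1,"offset":[-119,336,-46],"rotation":[-0.44,0.159,0.545]}]'
python3 - <<'E'
from h import *
def pose(ang,dz=0):
    t=np.array([np.cos(np.radians(ang)),np.sin(np.radians(ang)),0]); d=np.hypot(.520,.4325)
    r=down(ang-90,45); return t*(d-.152)+[0,0,.24+dz]+.019*r.apply([0,0,1]),r
o=ctrl.get_obs();print(o["q"]); goto(*pose(-39.7))
E
```

```text
t: 30.85
tool_pos: [0.4162, -0.3395, 0.2261]
tool_rot: [2.532, -0.905, 1.037]
contact_force: [0.1, 0.1, -0.0]
opening: 0.0139
grip_force: 97.9
[-0.89962507 -0.67806937  2.33019843  0.21870617  0.7338586   1.25320166]
offset [0.8, 4.7, 0.2] rot [-0.001, 0.007, 0.006]
```

```bash
python3 -m handwheel '[{"gripper":1,"offset":[0,2,0],"rotation":[0,0.004,0.003]},{"gripper":1,"offset":[0.8,4,0],"rotation":[0,0.007,0.006]},{"gripper":1,"offset":[0.8,4.5,0],"rotation":[0,0.007,0.006]},{"gripper":1,"offset":[0.8,4.5,0],"rotation":[0,0.007,0.006]},{"gripper":1,"offset":[0.8,4.5,0],"rotation":[0,0.007,0.006]},{"gripper":1,"offset":[0.8,4.5,0],"rotation":[0,0.007,0.006]},{"gripper":1,"offset":[0.8,4.5,0],"rotation":[0,0.007,0.006]},{"gripper":1,"offset":[0.8,4.5,0],"rotation":[0,0.007,0.006]}]'
python3 - <<'E'
from h import *
np.set_printoptions(linewidth=230,precision=4,suppress=True)
o=ctrl.get_obs(); r=R.from_rotvec(o["tool_rot"]); g=o["tool_pos"]-.019*r.apply([0,0,1]); h=r.apply([-.7071,0,-.7071]); print(g,h,"tip",g-.152*h,o["contact_force"],o["dq"])
T=g-.152*h
c=cam("wrist"); cv2.imwrite("pics/w9.png",c[0][:,:,::-1]); P=proj(c,np.array([g-.05*h,g-.1*h,T]));print(P)
G=c[0].astype(int).sum(2)//3
for y in range(int(P[2][1])-30,int(P[2][1])+60,6): 
    if 0<=y<480: print(y,G[y,280:362:2])
c=cam("side"); P=proj(c,np.array([g-.05*h,g-.1*h,T]));print(P)
cv2.imwrite("pics/side9.png",c[0][:,:,::-1])
c=cam("scene"); print("scene",proj(c,np.array([g-.05*h,g-.1*h,T])))
# bystander / tray check: brass on lid
D=cam("side"); hsv=cv2.cvtColor(D[0],cv2.COLOR_RGB2HSV)
u,v=P[2].astype(int); Gs=D[0].astype(int).sum(2)//3
for y in range(v-9,v+9): print(y,Gs[y,u-14:u+22])
E
```

```text
t: 31.85
tool_pos: [0.4157, -0.3424, 0.2288]
tool_rot: [2.526, -0.906, 1.052]
contact_force: [0.1, -0.3, -0.5]
opening: 0.0134
grip_force: 97.8
[ 0.4053 -0.3338  0.2422] [-0.7722  0.6354 -0.0035] tip [ 0.5226 -0.4304  0.2428] [ 0.1439 -0.2704 -0.5081] [-0.0009 -0.0008 -0.0007  0.0001 -0.0005 -0.0004]
[[320.8152 216.1649]
 [320.4462 129.2253]
 [320.1477  58.8679]]
28 [140 141 142 144 141 140 145 149 136  85  63  67  90 105 110 110 110 111 120 137 144 119 100  75  60  62  85 103 107 109 109 109 112 119 106  41  30  28  29  30  36]
34 [146 133  84  90 105 111 111 111 115 128 149 149 144 114  83  62  60  82 101 109 110 110 110 114 129 140 127 104  83  64  57  77  97 105  86  35  30  29  29  29  48]
40 [145 154 154 139 110  84  64  67  90 105 110 111 111 114 126 140 146 134 109  87  64  59  77  97 106 109 110 110 114 125 139 148 125  96  53  30  29  30  30  30  64]
46 [110 112 113 113 125 145 153 151 144 113  83  63  64  87 104 109 110 110 112 125 143 150 144 114  92  73  58  70  95 107 108 110 111 107  62  30  31  30  30  32  45]
52 [101  78  63  81 101 110 111 111 113 124 137 147 151 13
[... 3613 characters left out ...]
 75  73  76  73  75  75  74  73  69  66  82 127 163 204 172 100  67  64  70  73  76  77  78  76  73]
178 [ 76  75  74  75  73  75  76  74  73  72  74  76  74  73  72  74  73  73  74  73  73  71  65  78 122 161 191 170 109  69  63  64  69  67  68  64]
179 [ 71  75  74  74  73  74  73  73  72  70  72  71  71  71  73  72  73  73  71  72  72  70  71  67  62  78 114 154 255 255 175  75  52  52 165 244]
180 [ 76  77  74  73  75  76  73  75  75  73  78  74  74  74  76  72  77  76  77  77  76  76  78  77  75  72  58  72 115 212 255 255 196 217 255 246]
181 [ 78  79  78  77  79  80  79  76  77  77  77  77  78  76  77  78  76  77  77  79  77  78  77  77  81  76  73  71  56  66 108 198 250 252 230 147]
```

```bash
python3 -c "
from h import *
print(ctrl.finish_job())"
```

```text
the job is handed in; nothing more can be done
None
```

I handed the job in at about 32 s. The four offcuts are in the tray and the scraper is back on the bench. The dipstick went into the tube until its collar sat on the rim, came right out, and is held level about 87 mm below the lens, its tip about 3 mm from the middle.

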